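# Pin the lid hinge of an optics enclosure

### The job

The lid of the small black enclosure is lying closed in its place, but its hinge has no pin. Take the long hinge pin (not the short one) from its rest and slide it into the hinge from the open end on the right as seen from the robot, through all three knuckles until its knob is home against the hinge, and let go. Leave the lid closed and the short pin in its rest.

Things in the scene. Friction and masses are not known exactly. Their poses are not given: they have to be found in the camera images.
- pin: Long hinge pin: steel shank 11 mm dia., 112 mm long, last 10 mm tapering, with black cylindrical knob 28 mm dia., 40 mm long; 90 g. Lies level in a dark rest of three V uprights, axis 40 mm above table. Origin on axis where shank meets knob; y to the tip (at +112 mm), knob at y -40 to 0, z up. Uprights hold the shank from y = 8 mm on; the knob is free to grasp from above across its axis.
- hinge_mouth (a point): Centre of the hinge's open right end, 90 mm above table, on the far side of a fixed black box 110 x 120 x 85 mm. y along the hinge axis into it (robot's left), x away from box, z up. Steel knuckles, 22 mm bore, 32 mm outside: y 0-36 (box), 41-79 (lid), 84-120 mm (box); cap inside at y 116. Knob stops on the mouth. Box at x -129 to -19, y 0 to 120 mm; free space at y < 0.
- lid: Grey-painted lid, plate 109 x 124 x 5 mm, 0.4 kg, lying loose and closed on the box, its lip inside the rim (2 to 3 mm of play). Bar handle up to 26 mm above the plate's underside; the middle hinge knuckle is on its far edge, in line with the others. Origin over the box's centre at the plate's underside; z up.
- short_pin: Short pin, not to be used: same knob, same kind of rest, same axes and origin as the long one, but its shank is only 60 mm long. The two rests swap places from start to start.

How it is judged:
By the outcome, as a careful person would: the job done as asked, in the order asked, and still so for the second after the job is handed in, with the robot touching nothing.
It also fails if it takes over 40 s, if anything falls off the work surface, if the arm or the gripper's body presses on something with over 40 N, if the wrist force passes 120 N, or if a joint passes its speed limit or range.

### The arm

A 7-joint arm with a two-finger parallel gripper is mounted at the origin on the work surface. World frame = base frame: x ahead of the robot, y to its left, z up, the work surface at z = 0. Lengths are in m, angles in rad, forces in N, time in s.
With the tool pointing down it reaches from about 0.425 to 0.875 m from the base axis. Payload 4.7 kg.
Tool frame: the origin (TCP) lies between the finger pads; the fingertips stand 11 mm ahead of it and the grasp point (between the pads) lies 8 mm behind it (bot.tcp_to_tips is the distance from the TCP to the fingertips, in m); z points along the fingers, y is the direction in which the jaws open and shut (so a half turn about z gives the same grasp; the last joint's range is limited). The gripper opens to 85 mm and grips with 20 to 120 N. Pads are 22 mm wide; open, the fingers measure 114 mm over their backs; the gripper's body (76 mm by 85 mm) begins 54 mm behind the grasp point. The pads swing forward as they close: fully open they stand 13 mm farther back than shut.
Start: joints at [1.163, 0.321, -0.07, 1.45, 0.023, 1.371, -0.057], TCP at [0.266, -0.593, 0.242] pointing down, gripper open.
Joint ranges: [-2.86, 2.86], [-0.3, 2.09], [-1.38, 1.24], [0.06, 2.45], [-1.56, 4.7], [0.09, 2.05], [-2.69, 2.69]. Speed limits (rad/s): [2.57, 2.57, 3.14, 3.14, 3.14, 3.14, 3.14].

### API

Orientations are given as a rotation vector (axis times angle).
In Python, from workcell import telemetry, optics, bot gives the robot as it stands. The module is installed in compiled form; this text tells all that it offers.
- The arm moves only by the shell command python3 -m crank 'ROWS' [FORCE]. ROWS is JSON, a list of rows, each a list of 3 entries, a list of its own where there are three numbers: the finger opening in mm, from 0 to 85.4, then the shift along the tool's x, y, z in mm, then the turn about the tool's z in rad. In form: [[gripper, [tx, ty, tz], roll], ...]. A call has 1 to 20 rows; each row is the pose to reach, as a shift and turn from the pose commanded when the call began, along the tool's axes at that moment; what a row does not reach only later rows make up. A row lasts 1/12 s, in which the tool goes at most 41.7 mm and 7.16 degrees, less where a joint would pass 70% of its speed; a pose out of reach is approached as far as the arm can. A call with a gripper value outside its range is refused whole. The fingers move at their own pace and stop on an object; FORCE is the grip in N (left out, the last holds). Time passes only in rows, so rows that repeat a pose let the fingers close. It gives the time, the measured TCP pose, the force and the opening at its end, in the units of the state.
- telemetry.observe(): the state, without advancing time (a new reading comes with each control period).
- optics.read_camera(name): name is "scene" or "top" or "wrist"; returns (picture, depth): 400x640x3 uint8, red, green, blue; 400x640 float32, m along the optical axis (not along the pixel's ray), 0 where there is no reading.
- optics.camera_info(name): a dict with "mtx" (3x3 intrinsics, pixels), "rvec" (rotation vector, rad) and "tvec" (3), from world to camera coordinates, as OpenCV has them. Camera axes: x right, y down, z forward; pixel columns grow to the right and rows downward; lengths in m; the calibration is good to about 2 mm. The wrist camera is an equidistant fisheye: a pixel r from the principal point sees the ray r / f radians off the axis. A picture is of the moment at which its call begins: read the wrist's pose just before it. camera_info takes no time and is no camera call; for the wrist camera it gives the pose at the moment of the call.
- bot.close_job(): hands the job in, once; it reports no verdict.
The state is a dict: "time": time; "qpos": joint angles; "joint_velocities": joint speeds; "effort": joint torques, N m; "eef_pos": TCP position; "eef_rot": TCP orientation; "force": force on the tool from outside, world axes, zero at the start; "torque": the same for the moment, N m; "gripper_width": finger opening in m.
Only numpy, scipy, OpenCV 4.12 (cv2) and the standard library are available. Lean on these libraries where they do the work, as an engineer would, in place of code of your own. Each camera call takes 0.05 s, during which the arm holds its last target.

## Working session

There is one attempt and no reset: what is moved stays moved. The work goes in short steps, Python scripts to look and compute and a shell command to move; the robot and the scene stay as the last step left them, time stands still between calls to the robot, and variables do not carry over. Pictures are saved under pics/ and viewed, and the job is handed in when it is done.

```bash
mkdir -p pics; python3 - <<'E'
from workcell import telemetry, optics, bot
import cv2, numpy as np
print(telemetry.observe())
for n in ("scene","top"):
    im,d=optics.read_camera(n); np.savez(f"{n}0.npz",im=im,d=d)
    cv2.imwrite(f"pics/{n}0.png",im[:,:,::-1]); print(n,optics.camera_info(n))
E
```

```text
{'time': 0.0, 'qpos': array([ 1.16307161,  0.32180771, -0.07007908,  1.45167689,  0.02260252,
        1.37080389, -0.05690278]), 'joint_velocities': array([-0.00149429,  0.00122838,  0.00161465,  0.00036008, -0.0001148 ,
        0.00150403,  0.00122712]), 'effort': array([ 1.34652792e-04, -4.93590117e+01, -3.82307880e-01, -3.14329076e+01,
        1.29821553e-02,  1.13439438e-02, -1.27357384e-05]), 'eef_pos': array([ 0.26586581, -0.59257031,  0.24123242]), 'eef_rot': array([-3.07016688e+00, -6.57348663e-01,  7.85350407e-04]), 'force': array([-0.66568224,  0.55628435, -0.92940137]), 'torque': array([-0.01735887, -0.00335654, -0.0019823 ]), 'gripper_width': 0.08525236385362993}
scene {'mtx': array([[397.81861265,   0.        , 318.46327105],
       [  0.        , 397.81861265, 198.22219142],
       [  0.        ,   0.        ,   1.        ]]), 'rvec': array([ 1.53446624,  2.20757173, -0.70765625]), 'tvec': array([ 0.24424019, -0.31007648,  1.0946088 ])}
top {'mtx': array([[375.40189711,   0.        , 318.62984698],
       [  0.        , 375.40189711, 202.80895149],
       [  0.        ,   0.        ,   1.        ]]), 'rvec': array([ 2.1389963 , -2.19684384,  0.14008238]), 'tvec': array([-0.03975528,  0.54568994,  0.78139747])}
```

View pics/top0.png

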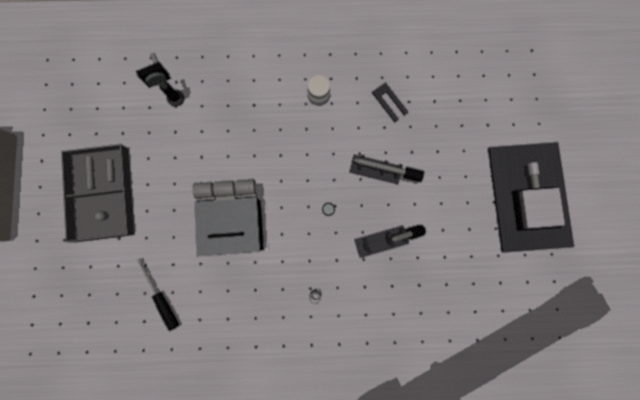

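View pics/scene0.png

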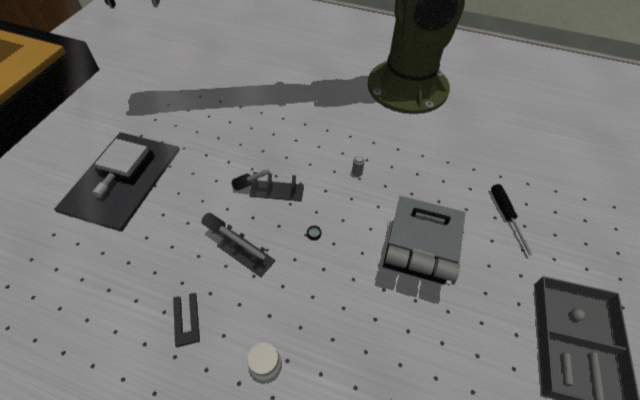

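The top view shows the long pin at about (357–425, 160–175), with its knob on the right. The short pin is at (388–425, 230–240). The box is at (195–262, 180–255), with the hinge on its far side and the mouth near (256, 187). Next I'll look at enlarged crops.

```bash
cat > h.py <<'E'
import numpy as np, cv2
from workcell import telemetry, optics, bot
def cam(n):
    c=optics.camera_info(n); R=cv2.Rodrigues(c['rvec'])[0]; return c['mtx'],R,c['tvec']
def plane(n,u,v,z):
    K,R,t=cam(n); r=R.T@np.linalg.inv(K)@[u,v,1]; c=-R.T@t; return c+r*(z-c[2])/r[2]
def dep(n,d):
    K,R,t=cam(n); v,u=np.mgrid[:400,:640]; p=np.stack([(u-K[0,2])/K[0,0]*d,(v-K[1,2])/K[1,1]*d,d],-1)
    return (p-t)@R
E
python3 - <<'E'
from h import *
z=np.load("top0.npz"); im=z['im'][:,:,::-1]
def crop(u0,v0,w,h,s,name):
    c=cv2.resize(im[v0:v0+h,u0:u0+w],None,fx=s,fy=s,interpolation=cv2.INTER_CUBIC); c=cv2.convertScaleAbs(c,alpha=1.8,beta=10)
    for k in range(0,w,10): cv2.putText(c,str(u0+k),(k*s,8),0,.3,(0,255,255)); cv2.line(c,(k*s,8),(k*s,14),(0,255,255))
    for k in range(0,h,10): cv2.putText(c,str(v0+k),(0,k*s+4),0,.3,(0,255,255))
    cv2.imwrite(name,c)
crop(340,145,100,60,8,"pics/c1.png"); crop(185,170,90,60,8,"pics/c2.png")
P=dep("top",z['d'])
np.set_printoptions(precision=3,suppress=True)
# knob points
for nm,(u0,u1,v0,v1),(za,zb) in (("knobL",(395,430,160,190),(.045,.07)),("shaftL",(345,408,150,180),(.042,.05)),("hinge",(185,262,172,200),(.095,.12)),("lid",(190,270,198,260),(.08,.13))):
    Q=P[v0:v1,u0:u1].reshape(-1,3); Q=Q[(Q[:,2]>za)&(Q[:,2]<zb)]
    print(nm,len(Q),Q.mean(0),Q.min(0),Q.max(0))
E
```

```text
knobL 266 [ 0.602 -0.255  0.051] [ 0.584 -0.28   0.045] [ 0.623 -0.22   0.058]
shaftL 339 [ 0.62  -0.192  0.045] [ 0.592 -0.246  0.042] [ 0.647 -0.133  0.05 ]
hinge 837 [0.571 0.135 0.104] [0.555 0.075 0.095] [0.589 0.196 0.11 ]
lid 3500 [0.497 0.132 0.091] [0.439 0.068 0.08 ] [0.555 0.196 0.114]
```

View pics/c1.png

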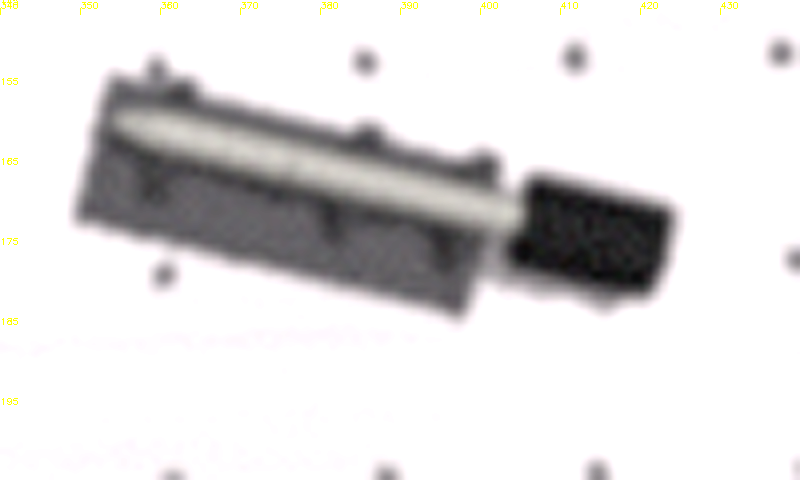

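View pics/c2.png

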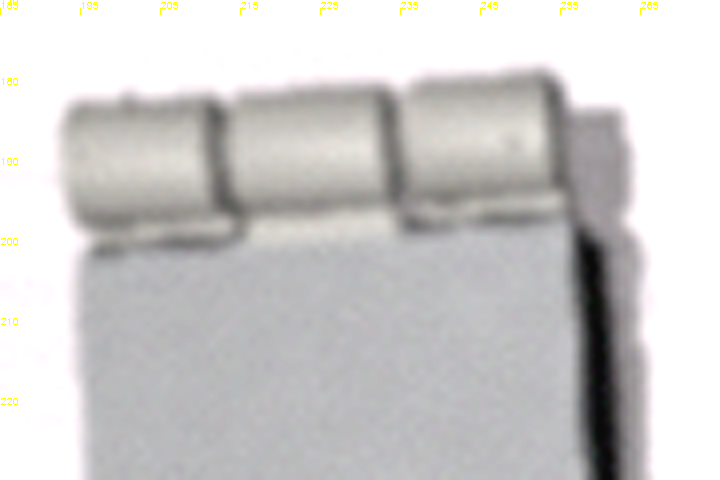

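```bash
cat > fit.py <<'E'
from h import *
from scipy.optimize import least_squares
np.set_printoptions(precision=4,suppress=True)
def cyl(Q,r,x0,fixz=None):
    # axis: x=a+b*y ; z=c+e*y
    def f(p):
        d=np.array([p[1],1,0 if fixz else p[3]]);d=d/np.linalg.norm(d); A=np.array([p[0],p[4],p[2]])*1.0
        w=Q-A; return np.linalg.norm(np.cross(w,d),axis=1)-r
    ym=Q[:,1].mean()
    g=lambda p:f([p[0],p[1],p[2],p[3],ym])
    s=least_squares(g,[Q[:,0].mean(),x0,Q[:,2].mean()-r,0],loss='soft_l1',f_scale=.001)
    d=np.array([s.x[1],1,s.x[3]]);d/=np.linalg.norm(d)
    A=np.array([s.x[0],ym,s.x[2]]); t=(Q-A)@d
    print("A",A,"d",d,"ang",np.degrees(np.arctan2(-d[0],d[1])),"ends",A+d*t.min(),A+d*t.max(),"rms",np.sqrt(np.mean(g(s.x)**2)),len(Q))
    return A,d,t
E
python3 - <<'E'
from fit import *
for cam_ in ("top","scene"):
    z=np.load(cam_+"0.npz"); P=dep(cam_,z['d']).reshape(-1,3); P=P[P[:,2]>0.0]
    def box(x0,x1,y0,y1,z0,z1): return P[(P[:,0]>x0)&(P[:,0]<x1)&(P[:,1]>y0)&(P[:,1]<y1)&(P[:,2]>z0)&(P[:,2]<z1)]
    print(cam_)
    Q=box(.55,.60,.06,.21,.097,.115); cyl(Q,.016,0)
    Q=box(.58,.63,-.29,-.232,.044,.06); cyl(Q,.014,.2)
    Q=box(.58,.66,-.225,-.13,.041,.05);
    # keep points near line
    A=np.array([.62,-.192]);d=np.array([.22,.975]);n=np.array([-d[1],d[0]]);Q=Q[abs((Q[:,:2]-A)@n)<.007]; cyl(Q,.0055,.2)
    Q=box(.45,.62,-.29,-.1,.03,.08); print(Q.min(0),Q.max(0))
E
```

```text
top
A [0.5725 0.1354 0.0904] d [-0.0493  0.9988 -0.0008] ang 2.8273419319779323 ends [0.5755 0.0755 0.0904] [0.5696 0.1957 0.0903] rms 0.0011069393815582123 808
A [ 0.6028 -0.257   0.0403] d [ 0.2638  0.9633 -0.0492] ang -15.317101725216661 ends [ 0.5964 -0.2802  0.0414] [ 0.6098 -0.2312  0.0389] rms 0.0021629716414184722 251
A [ 0.6238 -0.18    0.0411] d [0.2648 0.9643 0.0002] ang -15.357056491219561 ends [ 0.6115 -0.225   0.0411] [ 0.6366 -0.1334  0.0411] rms 0.0012112720460691418 217
[ 0.4507 -0.2799  0.03  ] [ 0.6199 -0.1416  0.0726]
scene
A [0.5723 0.1381 0.0889] d [-0.0479  0.9989  0.0011] ang 2.745237176070014 ends [0.5752 0.0767 0.0888] [0.5694 0.1972 0.0889] rms 0.0010540267506038003 949
A [ 0.6022 -0.257   0.0385] d [ 0.2902  0.9566 -0.0277] ang -16.8769571443311 ends [ 0.5956 -0.2788  0.0391] [ 0.6102 -0.2306  0.0378] rms 0.0017716747388926988 254
A [ 0.6234 -0.1798  0.0395] d [ 0.2623  0.965  -0.0008] ang -15.20525114121793 ends [ 0.611  -0.2257  0.0396] [ 0.6362 -0.1326  0.0395] rms 0.001059891927891849 228
[ 0.4508 -0.2825  0.03  ] [ 0.6199 -0.1419  0.0699]
```

```bash
cat >> h.py <<'E'
from scipy.spatial.transform import Rotation as Rr
def go(target,yaw_dir=None):
    s=telemetry.observe(); R=Rr.from_rotvec(s['eef_rot']).as_matrix()
    print("t",s['time'],"pos",s['eef_pos'].round(4),"F",s['force'].round(1),"w",round(s['gripper_width']*1000,1))
    print("x",R[:,0].round(3),"y",R[:,1].round(3),"z",R[:,2].round(3),"q7",s['qpos'].round(2))
    print("shift mm",((np.array(target)-s['eef_pos'])@R*1000).round(1))
    if yaw_dir is not None:
        d=np.array([*yaw_dir,0]);d=d/np.linalg.norm(d)
        b=R.T@d; a=np.arctan2(b[1],b[0]); print("roll",round(a,4),"or",round(a-np.sign(a)*np.pi,4))
E
python3 - <<'E'
from h import *
go([.6013,-.262,.14],[.2635,.9646]); go([.6013,-.262,.032])
E
```

```text
t 0.1 pos [ 0.2659 -0.5926  0.2414] F [ 0.1 -0.6  1.1] w 85.3
x [ 0.912  0.409 -0.   ] y [ 0.409 -0.912 -0.002] z [-0.001  0.002 -1.   ] q7 [ 1.16  0.32 -0.07  1.45  0.02  1.37 -0.06]
shift mm [ 441.4 -164.1  101.6]
roll -0.8823 or 2.2593
t 0.1 pos [ 0.2659 -0.5926  0.2414] F [ 0.1 -0.6  1.1] w 85.3
x [ 0.912  0.409 -0.   ] y [ 0.409 -0.912 -0.002] z [-0.001  0.002 -1.   ] q7 [ 1.16  0.32 -0.07  1.45  0.02  1.37 -0.06]
shift mm [ 441.4 -163.9  209.6]
```

```bash
python3 -m crank '[[85,[441,-164,20],-0.882],[85,[441,-164,20],-0.882],[85,[441,-164,20],-0.882],[85,[441,-164,20],-0.882],[85,[441,-164,20],-0.882],[85,[441,-164,20],-0.882],[85,[441,-164,20],-0.882],[85,[441,-164,20],-0.882],[85,[441,-164,20],-0.882],[85,[441,-164,20],-0.882],[85,[441,-164,20],-0.882],[85,[441,-164,20],-0.882],[85,[441,-164,60],-0.882],[85,[441,-164,101],-0.882],[85,[441,-164,101],-0.882],[85,[441,-164,101],-0.882]]'
python3 - <<'E'
from h import *
go([.6013,-.262,.032],[.2635,.9646])
im,d=optics.read_camera("wrist"); cv2.imwrite("pics/w1.png",im[:,:,::-1])
E
```

```text
time: 1.43
eef_pos: [0.5991, -0.2625, 0.1387]
eef_rot: [-2.493, -1.902, 0.005]
force: [-0.5, -0.4, 1.2]
gripper_width: 0.085
t 1.4333 pos [ 0.5991 -0.2625  0.1387] F [-0.5 -0.4  1.2] w 85.0
x [0.264 0.965 0.001] y [ 0.964 -0.264 -0.006] z [-0.006  0.002 -1.   ] q7 [ 0.68  0.43 -0.4   1.55  0.17  1.21 -0.02]
shift mm [  1.    2.7 106.7]
roll -0.0005 or 3.1411
```

View pics/w1.png

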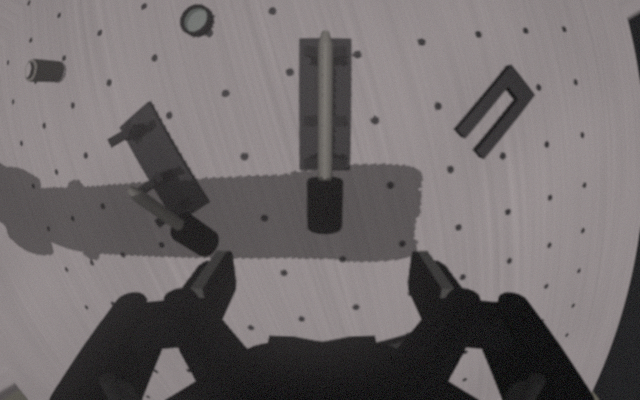

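```bash
python3 - <<'E'
from h import *
for u,v in ((424,231),(404,238),(424,225),(407,224)): print(plane("top",u,v,.045))
E
```

```text
[ 0.47696903 -0.27575478  0.045     ]
[ 0.46336008 -0.23246425  0.045     ]
[ 0.48967007 -0.27651647  0.045     ]
[ 0.49275708 -0.24043891  0.045     ]
```

The wrist view shows the long pin lying vertically at column 325, with the knob at (325, 205), centred between the fingers. The short pin's knob stays about 50 mm clear of the left finger. I'm going down to grasp.

```bash
python3 -m crank '[[85,[1,2.5,40],0],[85,[1,2.5,80],0],[85,[1,2.5,106],0],[85,[1,2.5,106],0],[85,[1,2.5,106],0],[20,[1,2.5,106],0],[20,[1,2.5,106],0],[20,[1,2.5,106],0],[20,[1,2.5,106],0],[20,[1,2.5,106],0],[20,[1,2.5,106],0],[20,[1,2.5,106],0],[20,[1,2.5,106],0]]' 80
python3 - <<'E'
from h import *
go([.6013,-.262,.032],[.2635,.9646])
E
```

```text
time: 2.57
eef_pos: [0.6026, -0.2619, 0.0364]
eef_rot: [-2.495, -1.905, 0.003]
force: [-6.5, 2.2, 6.8]
gripper_width: 0.0259
t 2.5667 pos [ 0.6026 -0.2619  0.0364] F [-6.5  2.2  6.8] w 25.9
x [ 0.263  0.965 -0.   ] y [ 0.965 -0.263 -0.003] z [-0.003  0.001 -1.   ] q7 [ 0.66  0.53 -0.38  1.62  0.22  1.03 -0.05]
shift mm [-0.4 -1.2  4.4]
roll 0.0001 or -3.1415
```

```bash
python3 -m crank '[[20,[0,0,-20],0],[20,[0,0,-60],0],[20,[0,0,-100],0],[20,[0,0,-100],0],[20,[0,0,-100],0],[20,[0,0,-100],0]]'
python3 - <<'E'
from h import *
go([.6013,-.262,.032],[.2635,.9646])
for n in("wrist","scene","top"):
    im,d=optics.read_camera(n); cv2.imwrite(f"pics/{n}2.png",im[:,:,::-1]); np.savez(f"{n}2.npz",im=im,d=d)
E
```

```text
time: 3.07
eef_pos: [0.6037, -0.2625, 0.1351]
eef_rot: [2.497, 1.906, -0.001]
force: [-0.2, 0.5, -1.1]
gripper_width: 0.0258
t 3.0667 pos [ 0.6037 -0.2625  0.1351] F [-0.2  0.5 -1.1] w 25.8
x [ 0.264  0.965 -0.   ] y [ 0.965 -0.264 -0.   ] z [-0. -0. -1.] q7 [ 0.68  0.44 -0.4   1.55  0.18  1.2  -0.02]
shift mm [-1.000e-01 -2.400e+00  1.031e+02]
roll -0.0003 or 3.1413
```

View pics/scene2.png

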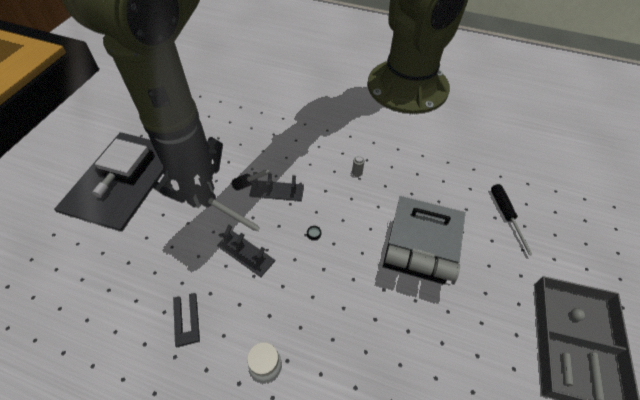

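View pics/wrist2.png

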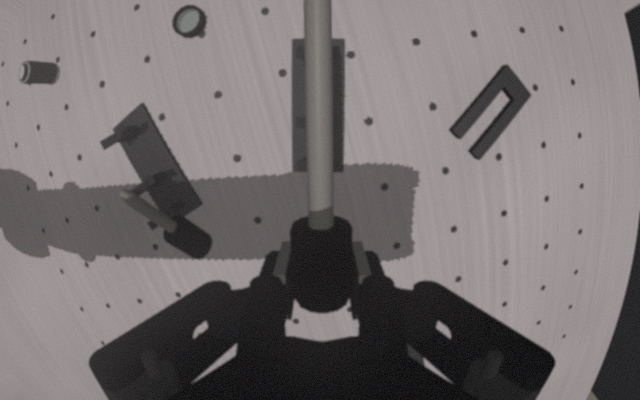

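View pics/top2.png

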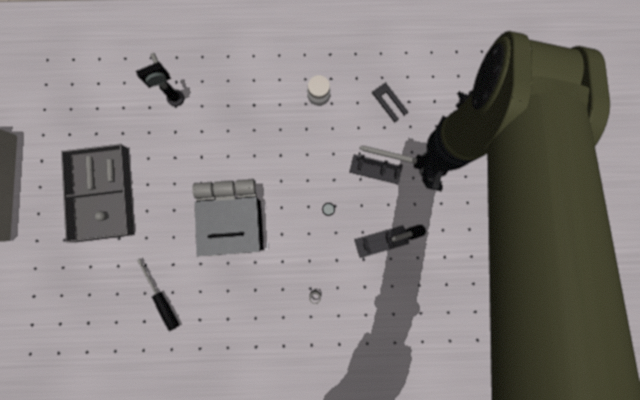

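The pin is held. It has left its rest in all three views, and the short pin hasn't moved. Next I'll measure the shank relative to the TCP.

```bash
cat > pin.py <<'E'
from fit import *
def pin(names,suffix,pos,d0):
    d0=np.array(d0)/np.linalg.norm(d0); n0=np.array([-d0[1],d0[0]])
    for c in names:
        z=np.load(f"{c}{suffix}.npz"); P=dep(c,z['d']).reshape(-1,3)
        P=P[z['d'].reshape(-1)>0]
        w=P[:,:2]-pos[:2]; a=w@d0; b=w@n0
        Q=P[(a>.032)&(a<.18)&(abs(b)<.025)&(abs(P[:,2]-pos[2]-.003)<.03)]
        print(c,len(Q))
        if len(Q)<20: continue
        A,d,t=cyl(Q,.0055,d0[0]/d0[1]); o=A-pos
        s=(d0@-o[:2])/(d0@d[:2]); C=A+s*d-pos
        print(" at TCP: lateral(n) %.1f  z %.1f mm; slope z %.3f, tip dist %.1f"%(C[:2]@n0*1000,C[2]*1000,d[2],(A+d*t.max()-pos)[:2]@d0*1000))
E
python3 - <<'E'
from pin import *
pin(("top","scene"),"2",np.array([.6037,-.2625,.1351]),[.2635,.9646])
E
```

```text
top 304
A [ 0.6239 -0.1827  0.1409] d [0.2536 0.9658 0.0542] ang -14.71379327197716 ends [ 0.6113 -0.2308  0.1382] [ 0.6373 -0.1318  0.1438] rms 0.0011494500237578655 304
 at TCP: lateral(n) 0.7  z 1.4 mm; slope z 0.054, tip dist 134.9
scene 347
A [ 0.6243 -0.1803  0.1398] d [0.2462 0.9678 0.0516] ang -14.271759654881064 ends [ 0.6113 -0.2314  0.1371] [ 0.6368 -0.1309  0.1425] rms 0.000849403161806384 347
 at TCP: lateral(n) 0.3  z 0.4 mm; slope z 0.052, tip dist 135.7
```

```bash
python3 - <<'E'
from h import *
go([.5838,-.0838,.082])
E
```

```text
t 3.2167 pos [ 0.6027 -0.2623  0.1332] F [ 0.4  0.3 -2. ] w 25.6
x [0.264 0.965 0.   ] y [ 0.965 -0.264 -0.003] z [-0.003  0.001 -1.   ] q7 [ 0.68  0.44 -0.4   1.55  0.18  1.2  -0.02]
shift mm [167.1 -65.2  51.5]
```

```bash
python3 -m crank '[[20,[40,-16,0],-0.1],[20,[80,-31,10],-0.2],[20,[120,-47,25],-0.302],[20,[150,-60,40],-0.302],[20,[167,-65,51],-0.302],[20,[167,-65,51],-0.302],[20,[167,-65,51],-0.302],[20,[167,-65,51],-0.302],[20,[167,-65,51],-0.302]]'
python3 - <<'E'
from pin import *
s=telemetry.observe()
for n in("top","scene"):
    im,d=optics.read_camera(n); cv2.imwrite(f"pics/{n}3.png",im[:,:,::-1]); np.savez(f"{n}3.npz",im=im,d=d)
    print(telemetry.observe()['eef_pos'])
go([.5838,-.0838,.082],[-.0486,.9988])
pin(("top","scene"),"3",s['eef_pos'],[-.0486,.9988])
im,d=optics.read_camera("wrist"); cv2.imwrite("pics/w3.png",im[:,:,::-1])
for i in range(3): optics.read_camera("wrist"); print(telemetry.observe()['eef_pos'])
E
```

```text
time: 3.97
eef_pos: [0.5856, -0.0865, 0.0843]
eef_rot: [2.185, 2.256, -0.001]
force: [-0.3, -0.1, -1.5]
gripper_width: 0.0256
[ 0.5857 -0.0865  0.0845]
[ 0.5857 -0.0863  0.0846]
t 4.0667 pos [ 0.5857 -0.0863  0.0846] F [ 0.1 -0.  -1. ] w 25.8
x [-0.032  0.999 -0.001] y [0.999 0.032 0.001] z [ 0.001 -0.001 -1.   ] q7 [ 0.54  0.37 -0.52  1.76  0.21  1.06 -0.03]
shift mm [ 2.5 -1.8  2.6]
roll -0.0164 or 3.1252
top 464
A [0.577  0.0349 0.0951] d [-0.1139  0.9905  0.0771] ang 6.557952040718491 ends [ 0.5868 -0.0505  0.0884] [0.5703 0.0933 0.0996] rms 0.006841389474712942 464
 at TCP: lateral(n) -5.4  z 1.3 mm; slope z 0.077, tip dist 180.3
scene 567
A [0.581  0.029  0.0933] d [-0.039   0.996   0.0804] ang 2.2445589187018378 ends [ 0.5843 -0.0539  0.0866] [0.5785 0.0938 0.0985] rms 0.00553531130021348 567
 at TCP: lateral(n) 0.0  z -0.4 mm; slope z 0.080, tip dist 180.5
[ 0.5856 -0.0856  0.0846]
[ 0.5855 -0.0853  0.0846]
[ 0.5855 -0.0851  0.0845]
```

View pics/scene3.png

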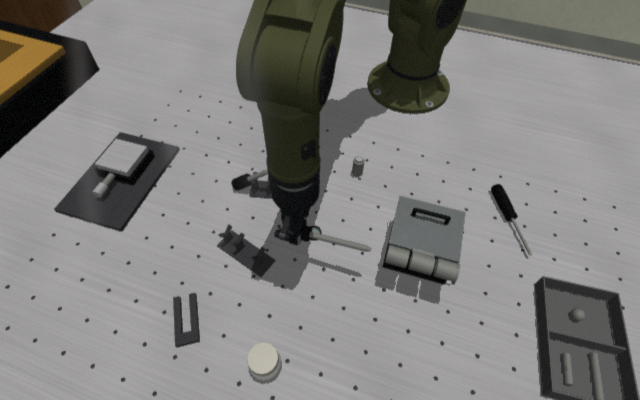

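View pics/w3.png

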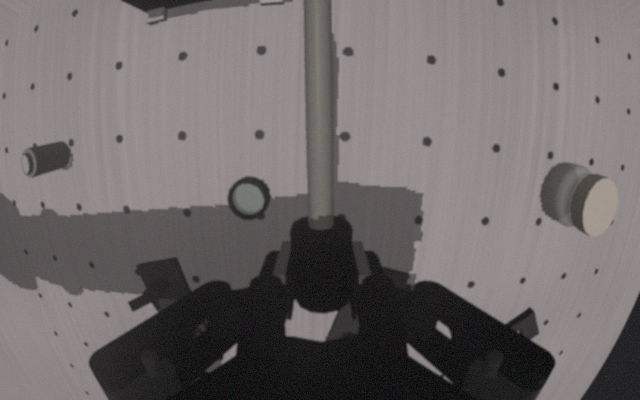

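```bash
sed -i 's/a<.18/a<.143/' pin.py; python3 - <<'E'
from pin import *
pin(("top","scene"),"3",np.array([.5857,-.0864,.0845]),[-.0486,.9988])
E
```

```text
top 260
A [ 0.5824 -0.0027  0.0916] d [-0.0485  0.9979  0.043 ] ang 2.7819453035540156 ends [ 0.5848 -0.0511  0.0895] [0.58   0.0473 0.0938] rms 0.0010101100516939124 260
 at TCP: lateral(n) -0.8  z 3.5 mm; slope z 0.043, tip dist 133.8
scene 359
A [ 0.5822 -0.0029  0.0903] d [-0.0484  0.9976  0.0486] ang 2.776065413539873 ends [ 0.5846 -0.0536  0.0878] [0.5796 0.0494 0.0929] rms 0.001021068627051689 359
 at TCP: lateral(n) -0.5  z 1.8 mm; slope z 0.049, tip dist 135.9
```

```bash
python3 -m crank '[[20,[5,-3.2,3.7],0],[20,[12,-3.3,3.7],0],[20,[20,-3.4,3.7],0],[20,[27,-3.5,3.7],0],[20,[32,-3.6,3.7],0],[20,[37,-3.7,3.5],0],[20,[42,-3.8,3.5],0],[20,[42,-3.8,3.5],0],[20,[42,-3.8,3.5],0]]'
python3 - <<'E'
from pin import *
s=telemetry.observe()
for n in("top","scene"):
    im,d=optics.read_camera(n); np.savez(f"{n}4.npz",im=im,d=d)
    u0,v0=((180,160) if n=="top" else (270,190))
    c=cv2.resize(im[v0:v0+100,u0:u0+200],None,fx=4,fy=4,interpolation=cv2.INTER_CUBIC); cv2.imwrite(f"pics/{n}4.png",cv2.convertScaleAbs(c[:,:,::-1],alpha=1.6))
go([.5838,-.0838,.082],[-.0486,.9988])
import pin as p
src=open('pin.py').read().replace('a<.143','a<.11'); exec(src)
pin(("top","scene"),"4",s['eef_pos'],[-.0486,.9988])
E
```

```text
time: 5.02
eef_pos: [0.5801, -0.0422, 0.0808]
eef_rot: [2.181, 2.261, -0.0]
force: [-0.6, -0.3, -1.0]
gripper_width: 0.0259
t 5.1167 pos [ 0.5801 -0.043   0.0808] F [ 0.3 -0.8 -0.9] w 25.6
x [-0.035  0.999 -0.   ] y [ 0.999  0.035 -0.   ] z [-0. -0. -1.] q7 [ 0.49  0.36 -0.54  1.79  0.21  1.05 -0.1 ]
shift mm [-40.9   2.3  -1.2]
roll -0.0141 or 3.1275
top 113
A [0.5764 0.0476 0.0886] d [-0.0493  0.9965  0.068 ] ang 2.829762742163106 ends [0.5774 0.0277 0.0872] [0.5754 0.0678 0.09  ] rms 0.0010263276759715373 113
 at TCP: lateral(n) -0.7  z 1.6 mm; slope z 0.068, tip dist 110.0
scene 280
A [0.5772 0.0292 0.086 ] d [-0.0482  0.9973  0.0551] ang 2.766511106951123 ends [ 0.579  -0.0096  0.0838] [0.5753 0.0678 0.0881] rms 0.0009224264648516993 280
 at TCP: lateral(n) -0.5  z 1.2 mm; slope z 0.055, tip dist 110.1
```

View pics/scene4.png

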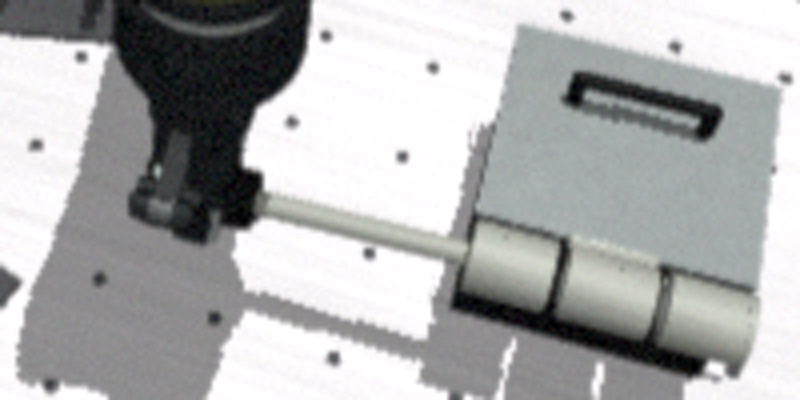

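View pics/top4.png

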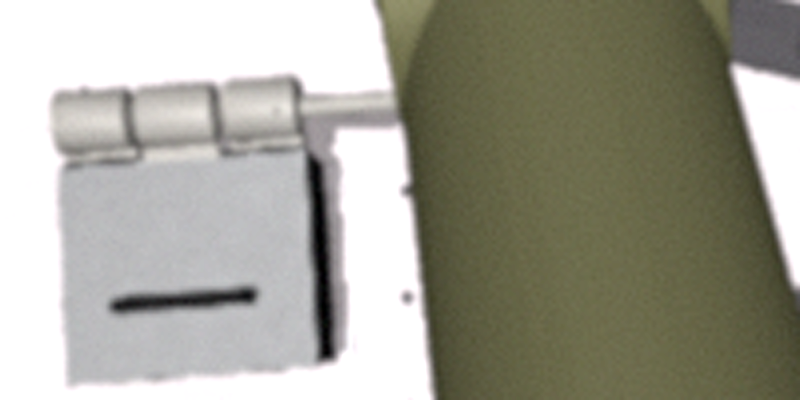

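The shank tip is inside the mouth, at (465, 250) in the enlarged scene view, with no contact force. I'll keep going.

```bash
python3 -m crank '[[20,[6,-0.1,-0.2],0],[20,[12,-0.2,-0.3],0],[20,[18,-0.3,-0.5],0],[20,[24,-0.4,-0.6],0],[20,[30,-0.5,-0.8],0],[20,[36,-0.6,-1],0],[20,[42,-0.7,-1.1],0],[20,[46,-0.7,-1.2],0],[20,[46,-0.7,-1.2],0]]'
python3 - <<'E'
from h import *
go([.5775,.0525,.083],[-.0486,.9988])
E
```

```text
time: 5.87
eef_pos: [0.5777, 0.005, 0.0821]
eef_rot: [-2.18, -2.262, -0.001]
force: [0.2, -1.1, -1.2]
gripper_width: 0.0254
t 5.8667 pos [0.5777 0.005  0.0821] F [ 0.2 -1.1 -1.2] w 25.4
x [-0.037  0.999  0.001] y [0.999 0.037 0.   ] z [ 0.     0.001 -1.   ] q7 [ 0.43  0.36 -0.56  1.8   0.22  1.05 -0.18]
shift mm [47.4  1.6 -0.9]
roll -0.0118 or 3.1298
```

```bash
python3 -m crank '[[20,[6,0,-0.1],0],[20,[12,0,-0.3],0],[20,[18,0,-0.4],0],[20,[24,0,-0.5],0],[20,[30,0,-0.6],0],[20,[35,0,-0.7],0],[20,[39,0,-0.8],0],[20,[41,0,-1],0],[20,[43,0,-1],0],[20,[43,0,-1],0]]'
python3 - <<'E'
from h import *
go([.576,.0525,.083],[-.0486,.9988])
for n in("scene",):
    im,d=optics.read_camera(n); np.savez(f"{n}5.npz",im=im,d=d)
    u0,v0=(330,180)
    c=cv2.resize(im[v0:v0+120,u0:u0+150],None,fx=5,fy=5,interpolation=cv2.INTER_CUBIC); cv2.imwrite(f"pics/{n}5.png",cv2.convertScaleAbs(c[:,:,::-1],alpha=1.6))
E
```

```text
time: 6.7
eef_pos: [0.5763, 0.0468, 0.0831]
eef_rot: [2.182, 2.26, 0.0]
force: [0.1, -0.5, -0.8]
gripper_width: 0.0256
t 6.7 pos [0.5763 0.0468 0.0831] F [ 0.1 -0.5 -0.8] w 25.6
x [-0.035  0.999  0.   ] y [0.999 0.035 0.   ] z [ 0.  0. -1.] q7 [ 0.37  0.36 -0.58  1.79  0.22  1.05 -0.26]
shift mm [ 5.7 -0.1  0.1]
roll -0.0132 or 3.1284
```

View pics/scene5.png

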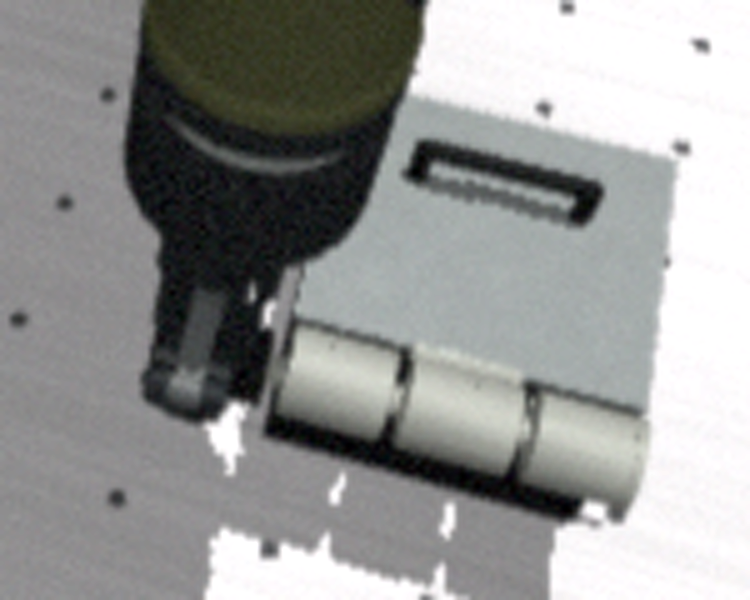

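The knob is a few mm from the mouth and the lid is undisturbed. I'll close the gap in small steps and watch the force.

```bash
python3 -m crank '[[20,[1.5,0,0],0],[20,[3,0,0],0],[20,[4.5,0,0],0],[20,[4.5,0,0],0]]'; python3 -m crank '[[20,[1,0,0],0],[20,[1.5,0,0],0],[20,[1.5,0,0],0]]'
```

```text
time: 7.08
eef_pos: [0.5761, 0.0513, 0.083]
eef_rot: [-2.182, -2.26, -0.0]
force: [-0.1, 0.0, -1.5]
gripper_width: 0.0257
time: 7.33
eef_pos: [0.576, 0.0521, 0.083]
eef_rot: [2.182, 2.26, -0.001]
force: [0.7, -1.0, -0.2]
gripper_width: 0.0254
```

```bash
python3 -m crank '[[20,[1,0,0],0],[20,[1.5,0,0],0],[20,[1.5,0,0],0]]';python3 -m crank '[[20,[1,0,0],0],[20,[1.5,0,0],0],[20,[1.5,0,0],0]]'
```

```text
time: 7.58
eef_pos: [0.576, 0.0522, 0.083]
eef_rot: [2.182, 2.258, -0.003]
force: [-0.6, -4.6, 0.8]
gripper_width: 0.0256
time: 7.83
eef_pos: [0.576, 0.0523, 0.0831]
eef_rot: [2.183, 2.256, -0.005]
force: [-1.6, -7.7, 1.5]
gripper_width: 0.0258
```

There's contact at y=0.0522, which is where I predicted home, with 8 N axial force. I'll lower the pin onto the bore, keeping the push light.

```bash
python3 -m crank '[[20,[0,0,1],0],[20,[0,0,2],0],[20,[0,0,2],0]]'; python3 -m crank '[[20,[0,0,1],0],[20,[0,0,1],0]]'
```

```text
time: 8.08
eef_pos: [0.5765, 0.0524, 0.0813]
eef_rot: [2.183, 2.256, -0.003]
force: [0.1, -7.8, 1.3]
gripper_width: 0.0256
time: 8.25
eef_pos: [0.5766, 0.0524, 0.0809]
eef_rot: [2.182, 2.255, -0.004]
force: [-2.5, -6.9, 5.6]
gripper_width: 0.0259
```

```bash
python3 -m crank '[[20,[-1.5,0,0],0],[20,[-1.5,0,0],0],[32,[-1.5,0,0],0],[40,[-1.5,0,0],0],[55,[-1.5,0,0],0],[60,[-1.5,0,0],0],[60,[-1.5,0,0],0],[60,[-1.5,0,0],0],[60,[-1.5,0,0],0]]'; python3 - <<'E'
from h import *
go([.576,.0525,.083])
im,d=optics.read_camera("wrist"); cv2.imwrite("pics/w6.png",im[:,:,::-1])
E
```

```text
time: 9.0
eef_pos: [0.5759, 0.0542, 0.0799]
eef_rot: [-2.182, -2.26, -0.0]
force: [0.4, 0.3, 0.2]
gripper_width: 0.0599
t 9.0 pos [0.5759 0.0542 0.0799] F [0.4 0.3 0.2] w 59.9
x [-0.035  0.999  0.   ] y [ 0.999  0.035 -0.   ] z [-0.  0. -1.] q7 [ 0.35  0.36 -0.58  1.8   0.23  1.05 -0.28]
shift mm [-1.7  0.  -3.1]
```

View pics/w6.png

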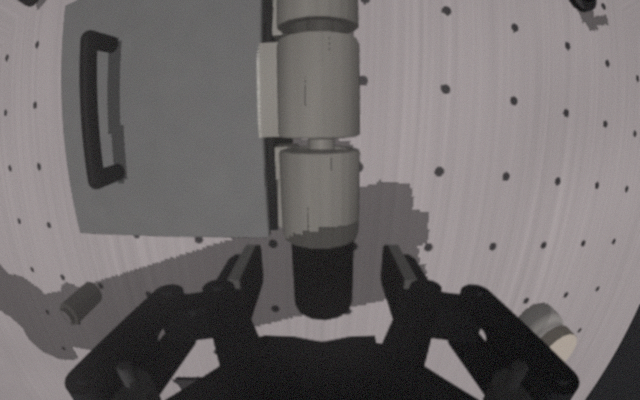

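The wrist view shows the knob against the mouth at (322, 245) and the shank visible in the knuckle gap at (320, 145). The lid is closed. I'll retract straight up, then aside, for a final check.

```bash
python3 -m crank '[[60,[0,0,-15],0],[60,[0,0,-40],0],[60,[0,0,-80],0],[60,[0,0,-120],0],[60,[-40,0,-140],0],[60,[-80,0,-140],0],[60,[-120,0,-140],0],[60,[-160,0,-140],0],[60,[-200,0,-140],0],[60,[-240,0,-140],0],[60,[-240,0,-140],0]]'; python3 - <<'E'
from fit import *
for n,(u0,v0) in (("top",(180,160)),("scene",(360,180))):
    im,d=optics.read_camera(n); np.savez(f"{n}7.npz",im=im,d=d); cv2.imwrite(f"pics/{n}7f.png",im[:,:,::-1])
    c=cv2.resize(im[v0:v0+120,u0:u0+130],None,fx=5,fy=5,interpolation=cv2.INTER_CUBIC); cv2.imwrite(f"pics/{n}7.png",cv2.convertScaleAbs(c[:,:,::-1],alpha=1.6))
    P=dep(n,d).reshape(-1,3)
    Q=P[(P[:,0]>.555)&(P[:,0]<.6)&(P[:,1]>.02)&(P[:,1]<.072)&(P[:,2]>.085)&(P[:,2]<.105)]; cyl(Q,.014,0)
    for f in ("0","7"):
        z=np.load(f"{n}{f}.npz");P=dep(n,z['d']).reshape(-1,3);Q=P[(P[:,0]>.46)&(P[:,0]<.54)&(P[:,1]>.09)&(P[:,1]<.18)&(P[:,2]>.08)&(P[:,2]<.096)];print("lid z",Q[:,2].mean())
print(telemetry.observe()['time'],telemetry.observe()['force'])
E
```

```text
time: 9.97
eef_pos: [0.5825, -0.1981, 0.2192]
eef_rot: [2.195, 2.243, -0.008]
force: [-1.4, -2.8, 0.3]
gripper_width: 0.0596
A [0.5773 0.0533 0.0848] d [-0.0474  0.9989  0.0035] ang 2.7178272990438375 ends [0.5781 0.0356 0.0848] [0.5764 0.0723 0.0849] rms 0.001651389965326044 253
lid z 0.09060826190433206
lid z 0.0907187583056894
A [0.5768 0.0547 0.0834] d [-0.0251  0.9997  0.0047] ang 1.4358070891668748 ends [0.5773 0.0368 0.0833] [0.5764 0.072  0.0835] rms 0.0010529315451724432 298
lid z 0.08908645610918109
lid z 0.08913128054965119
10.0667 [ 0.1707  1.5722 -1.2955]
```

View pics/top7.png

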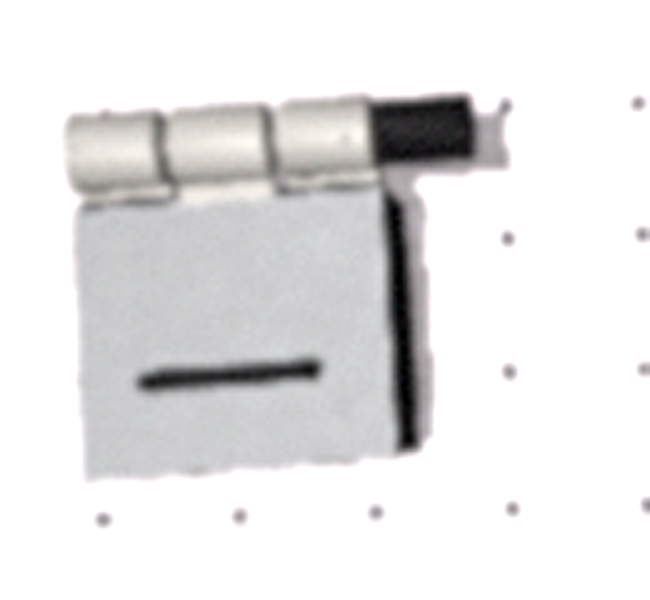

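View pics/scene7.png

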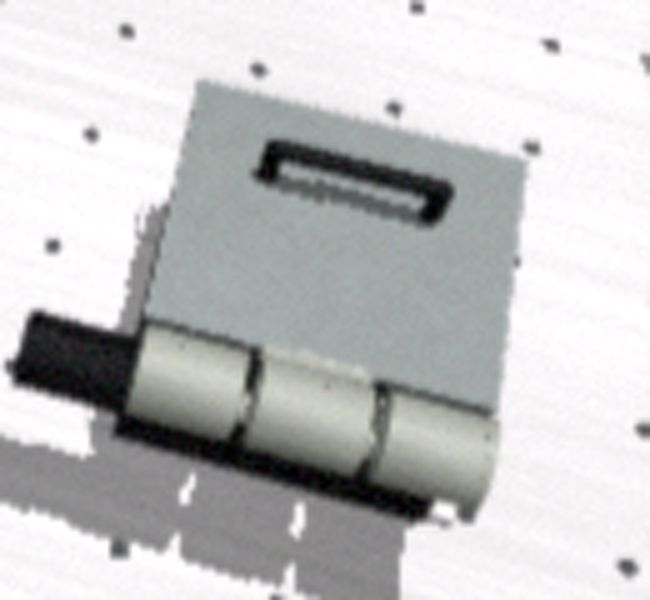

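View pics/scene7f.png

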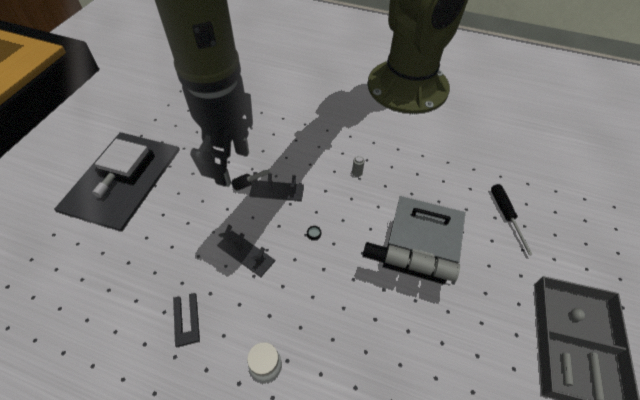

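The knob sits flush on the mouth and its outer end is 40 mm out (y≈0.036). Lid height is unchanged, the short pin is in its rest, and the robot is clear.

```bash
python3 -c "
from workcell import bot
print(bot.close_job())"
```

```text
the job is handed in; nothing more can be done
None
```

I took the long pin from its rest and slid it into the hinge from the right-hand end until the knob stopped on the mouth. I then let go, moved the arm clear and handed the job in at about 10 s. No verdict is reported.

**Insertion:** The pin sat tilted about 3° up in the grip, so I adjusted the height as it went in. Forces stayed near zero until the knob reached the mouth where I had predicted it. It ended with about 8 N along the hinge, and about 6 N upward as I lowered the pin onto the bore.

**Last checks:**
- **Pin:** The knob sits flush on the mouth in both the top and scene views, with its outer end about 40 mm out. Before I backed the arm away, the wrist camera showed the shank in the gap between the first and second knuckles. The gap to the third knuckle was not checked; the knob being home implies the pin goes through.
- **Lid:** It is still closed, and its measured height changed by about 0.1 mm or less.
- **Short pin:** It is still in its rest.
- **Disagreement:** The scene camera put the knob's heading about 1.3° off the hinge axis, while the top camera agreed with it. The knob is small in that view, so I put this down to the measurement.

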